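Drop a soap ball into the tray with the rocker lever

TASK

Push the pulled-out soap tray fully home under the chute, then press the lever's paddle down so that its other end lifts the gate and the soap ball rolls into the tray. Let the lever come back up so the gate is shut again. Don't touch the gate, the gate side of the lever or the ball with the robot, and leave the bottle, the cup and the S-hook where they are.

Things in the scene. Friction and masses are not known exactly. Their poses are not given: they have to be found in the camera images.
- dispenser: Fixed dispenser on a white base 10 mm thick (x -138..68, y -260..140 mm). Origin on the work surface under the gate; x from paddle to gate, y up along the chute, z up. Steel chute along y at x = 0: 50 mm wide, y +110 down to an open lip at -125 mm, slope 0.1, floor 66 mm high at the gate, walls 22 mm. Lever along x at y = 0, pivot 103 mm high at x = -110 mm; tray slides along x at y = -175 mm.
- lever (a joint): Rocker lever, angle in rad: 0 at rest (level, gate shut), grows as the paddle is pressed down, to 0.42 at its stop. The ball can pass under the gate from about 0.28. A spring returns it to 0; pressing needs about 2 N at first and 4 N at the stop.
- paddle (a point): Middle of the top face of the black square paddle (52 x 52 mm, 6 mm thick), the lever end nearest the robot, 110 mm from the pivot in the dispenser's -x direction; 110 mm high at rest, about 45 mm lower when fully pressed. Nothing stands under it.
- gate_edge (a point): Upright steel gate plate 30 x 4 x 34 mm (x, y, z) under the lever's far end, hanging into the chute. This point: middle of its lower edge, 6 mm above the chute floor when shut. The gate and the lever's half on the gate side of the pivot are not to be touched.
- tray (a joint): How far the tray is pulled out from home, in m: 0 fully home under the chute's lip (against its stop), up to 0.10, towards the dispenser's -x. It slides on runners and stays where it is left; friction about 1.5 N.
- tray_tab (a point): Middle of the outer (dispenser -x) face of the tray's upright push tab, a grey plate 56 mm wide (y), 56 mm tall (11 to 68 mm above the work surface), 6 mm thick; this point is 46 mm above the work surface, 118 mm from the tray's middle. Push it towards the dispenser's +x.
- tray_floor (a point): Centre of the floor of the open grey tray (inside 114 x 116 mm, ribs 5 mm high, walls 30 to 34 mm, the far -y wall 62 mm); axes parallel to the dispenser's.
- soap_ball_center (a point): Centre of the cream soap ball, 34 mm in diameter, about 22 g; it waits in the chute against the gate, on its +y side.
- soap_ball: The same soap ball (this frame turns as it rolls).
- pump_bottle: Bystander: clear pump bottle, 64 mm across, 175 mm tall; origin at the centre of its underside.
- cup: Bystander: blue plastic mug lying on its side, 72 mm across, 95 mm long, with a handle; origin on the work surface below its middle, x along its axis.
- s_hook: Bystander: steel S-hook lying flat, 95 x 45 x 8 mm; origin below its middle, x along its length.
Things that resemble listed ones, but are neither listed nor needed, are in the scene too. Leave any green or orange look-alike of the soap_ball alone.

How it is judged:
On the way, in this order (a step that is already met when the one before it is completed fails the run):
1. the tray is pushed fully home (within 6 mm) (value of joint tray below 0.006 m), for 0.1 s.
2. the lever is pressed (more than 0.15 rad) with the tray home (value of joint tray below 0.006 m and value of joint lever above 0.15 rad), for 0.02 s.
3. the soap ball is in the tray (value of joint tray below 0.006 m and x of soap_ball_center in the frame of tray_floor between -0.05 and 0.05 m and y of soap_ball_center in the frame of tray_floor between -0.052 and 0.052 m and z of soap_ball_center in the frame of tray_floor between 0.005 and 0.035 m), for 0.2 s.
At the end, for the whole second after the job is handed in: The tray is home within 6 mm, the soap ball lies at rest (under 30 mm/s) inside the tray, and the lever is back within 0.05 rad of rest (all of step 3 and linear speed of soap_ball below 0.03 m/s and value of joint lever below 0.05 rad); the robot touches nothing.
It fails at once if the robot touches the soap ball (over 0.5 N) (contact force between any of the fingers, the arm and soap_ball above 0.5 N).
It fails at once if the robot touches the gate or the gate half of the lever (over 0.5 N) (contact force between any of the fingers, the arm and lever_c2 above 0.5 N or contact force between any of the fingers, the arm and lever_c3 above 0.5 N).
It fails at once if a bystander is moved or lifted by more than 20 mm (distance of any of pump_bottle, cup, s_hook from where it was at the start of the episode above 0.02 m).
It also fails if it takes over 46 s, if anything falls off the work surface, if the arm or the gripper's body presses on something with over 40 N, if the wrist force passes 120 N, or if a joint passes its speed limit or range.

ROBOT

A 7-joint arm with a two-finger parallel gripper is mounted at the origin on the work surface. World frame = base frame: x ahead of the robot, y to its left, z up, the work surface at z = 0. Lengths are in m, angles in rad, forces in N, time in s.
With the tool pointing down it reaches from about 0.35 to 0.9 m from the base axis. Payload 8.1 kg.
Tool frame: the origin (TCP) lies midway between the tips of the shut fingers; the grasp point (between the pads) lies manip.grasp_offset behind it (manip.grasp_offset is the distance from the TCP to the grasp point, in m); z points along the fingers, x is the direction in which the jaws open and shut, and the axes are right-handed (so a half turn about z gives the same grasp; the last joint's range is limited). The gripper opens to 92 mm and grips with 3 to 60 N. Pads are 19 mm wide; open, the fingers measure 130 mm over their backs; the gripper's body (75 mm by 190 mm) begins 47 mm behind the grasp point.
Start: joints at [-1.387, 0.434, 0.025, 1.573, -0.012, 1.134, -0.075], TCP at [0.177, 0.599, 0.227] pointing down, gripper open.
Joint ranges: [-2.62, 2.62], [-0.44, 2.09], [-1.27, 1.32], [0.08, 2.57], [-1.32, 4.46], [0.12, 2], [-2.74, 2.74]. Speed limits (rad/s): [2.22, 2.22, 3.01, 3.01, 3.14, 3.14, 3.14].

INTERFACE

Orientations are given as a unit quaternion [w, x, y, z].
In Python, from rig import manip gives the robot as it stands.
- The arm moves only by the tool move_arm, never from a script. Its argument "moves" is one flat list of numbers, 5 for each row, row after row: the shift along the tool's x, y, z as a fraction of full scale, then the turn about the tool's z as a fraction of full scale, then the opening, from 0 (shut) to 1 (fully open). A call has 1 to 10 rows; each row is the pose to reach, as a shift and turn from the pose commanded when the call began, along the tool's axes at that moment, turning the shorter way round; what a row does not reach only later rows make up. Full scale, the value 1, is 0.5 m for a shift and 2 pi rad for a turn. A row lasts 1/10 s, in which the tool goes at most 50 mm and 8.59 degrees, less where a joint would pass 70% of its speed; a pose out of reach is approached as far as the arm can. A call with a number of a shift or a turn outside -1 to 1 is refused whole. A call with a gripper value outside its range is refused whole. The fingers move at their own pace and stop on an object; the grip force is fixed at half the most. Time passes only in rows, so rows that repeat a pose let the fingers close. It gives the time, the measured TCP pose, the force and the opening at its end, in the units of the state.
- manip.state(): the state, without advancing time (a new reading comes with each control period).
- manip.camera(name): name is "scene" or "top" or "wrist"; returns the picture (400x640x3 uint8, red, green, blue); there is no depth.
- manip.camera_params(name): a dict with "K" (3x3 intrinsics, pixels), "rvec" (rotation vector, rad) and "tvec" (3), from world to camera coordinates, as OpenCV has them; the wrist camera has in their place "hand_eye" (4x4, takes a point from camera to tool coordinates, whose origin is the TCP and whose axes are the tool frame's). Camera axes: x right, y down, z forward; pixel columns grow to the right and rows downward; lengths in m; the calibration is good to about 2 mm. A picture is of the moment at which its call begins: read the wrist's pose just before it. camera_params takes no time and is no camera call.
- manip.job_done(): hands the job in, once; it reports no verdict.
Trained networks look in the newest picture that a camera, given by its name, has taken for a name from the list of things; names that differ only in an ending like _2 or _b are one class to them, and where a whole thing is asked for, a point or a joint stands for the part that bears it (a point fixed in the world has none). Each returns a list of dicts, best first, with "confidence" (0 to 1); they miss things now and then, are a little off and sometimes report something else, mostly with a low value. They report only what shows in the picture. A call takes as long as a camera call. They do not tell look-alikes from the thing itself.
- manip.regions_of(label, camera): "mask" (400x640 bool, what is visible of it) and "xy" ([column, row] in pixels, amid what is visible of it).
The state is a dict: "clock": time; "qpos": joint angles; "joint_vel": joint speeds; "effort": joint torques, N m; "tcp_pos": TCP position; "tool_rot": TCP orientation; "force": force on the tool from outside, world axes, zero at the start; "ft_torque": the same for the moment, N m; "gripper_width": finger opening in m.
Only numpy, scipy, OpenCV 4.12 (cv2) and the standard library are available. Lean on these libraries where they do the work, as an engineer would, in place of code of your own. Each camera call takes 0.05 s, during which the arm holds its last target. There are 200 camera calls.

## Working session

There is one attempt and no reset: what is moved stays moved. The work goes in short steps, Python scripts to look and compute and a tool call to move; the robot and the scene stay as the last step left them, time stands still between calls to the robot, and variables do not carry over. Pictures are saved under pics/ and viewed, about 8 in all and at most 12, crops included, and the job is handed in when it is done.

Besides the shell and the picture viewer there is one more tool, called after "Call:" as name(argument=value, ...) on one line, values as JSON. move_arm: Moves the arm, as the interface text tells. Shift numbers are shares of 0.5 m and turn numbers shares of 2 pi rad, none past 1 either way. Its arguments: {"type":"object","properties":{"moves":{"type":"array"}},"required":["moves"]}

```bash
mkdir -p pics; ls; cat > h.py <<'E'
import numpy as np, cv2
from rig import manip
def P(c):
    p=manip.camera_params(c); R,_=cv2.Rodrigues(np.array(p['rvec'],float)); return np.array(p['K']),R,np.array(p['tvec'],float).ravel()
def ray(c,uv):
    K,R,t=P(c); d=R.T@np.linalg.inv(K)@np.array([uv[0],uv[1],1.]); return -R.T@t,d/np.linalg.norm(d)
def atz(c,uv,z):
    o,d=ray(c,uv); return o+d*(z-o[2])/d[2]
def proj(c,X):
    K,R,t=P(c); q=(K@(R@np.atleast_2d(X).T+t[:,None])); return (q[:2]/q[2]).T
def tri(uvs):
    A=0;b=0
    for c,uv in uvs:
        o,d=ray(c,uv); M=np.eye(3)-np.outer(d,d); A=A+M; b=b+M@o
    return np.linalg.solve(A,b)
E
python3 - <<'E'
from h import *
s=manip.state(); print({k:np.round(v,3) for k,v in s.items()}, manip.grasp_offset)
for c in("scene","top"):
    im=manip.camera(c); cv2.imwrite(f"pics/{c}0.png",im[:,:,::-1])
    K,R,t=P(c); print(c,K[0,0],-R.T@t, R[2])
    for l in("paddle","tray_tab","tray_floor","gate_edge","soap_ball","pump_bottle","cup","s_hook","lever","tray","dispenser"):
        try:
            for r in manip.regions_of(l,c)[:3]: print(l,round(r["confidence"],2),np.round(r["xy"]),r["mask"].sum())
        except Exception as e: print(l,e)
E
```

```text
pics
{'clock': np.float64(0.0), 'qpos': array([-1.387,  0.435,  0.025,  1.574, -0.012,  1.134, -0.075]), 'joint_vel': array([-0.001,  0.   ,  0.001, -0.   , -0.001,  0.   ,  0.   ]), 'effort': array([-1.0000e-03, -6.6785e+01,  9.8500e-01, -3.1447e+01, -6.1000e-02,
        4.3000e-02,  0.0000e+00]), 'tcp_pos': array([0.177, 0.599, 0.226]), 'tool_rot': array([ 0.001,  0.801,  0.599, -0.001]), 'force': array([ 0.449, -0.413, -0.372]), 'ft_torque': array([-0.003, -0.018, -0.005]), 'gripper_width': np.float64(0.092)} 0.0188
scene 400.80206296241863 [1.02900338 0.15309443 0.663818  ] [-0.56644958 -0.01982032 -0.82385802]
tray_tab 0.71 [146. 205.] 5608
tray_floor 0.64 [150. 206.] 5498
gate_edge 0.83 [237. 160.] 1509
soap_ball 0.86 [248. 238.] 322
soap_ball 0.81 [263. 334.] 373
soap_ball 0.8 [367. 318.] 357
pump_bottle 0.68 [376. 205.] 2214
cup 0.73 [336. 154.] 2014
s_hook 0.61 [206. 177.] 264
lever 0.68 [238. 163.] 1616
dispenser 0.57 [200. 241.] 25086
dispenser 0.49 [236. 160.] 1466
top 398.8689846160343 [0.60452686 0.12026741 0.84917016] [ 0.07643314  0.0375851  -0.99636607]
paddle 0.57 [402. 282.] 1513
tray_tab 0.7 [487. 223.] 5204
tray_floor 0.9 [484. 224.] 5148
gate_edge 0.69 [402. 271.] 1819
gate_edge 0.26 [269. 225.] 997
soap_ball 0.51 [384. 177.] 237
soap_ball 0.51 [282. 134.] 203
soap_ball 0.45 [296. 167.] 211
pump_bottle 0.84 [272. 224.] 1037
cup 0.93 [311. 296.] 2038
s_hook 0.72 [440. 266.] 300
s_hook 0.62 [403. 276.] 1804
s_hook 0.35 [423. 205.] 21586
lever 0.76 [404. 283.] 1599
tray 0.96 [483. 225.] 5131
```

View pics/scene0.png

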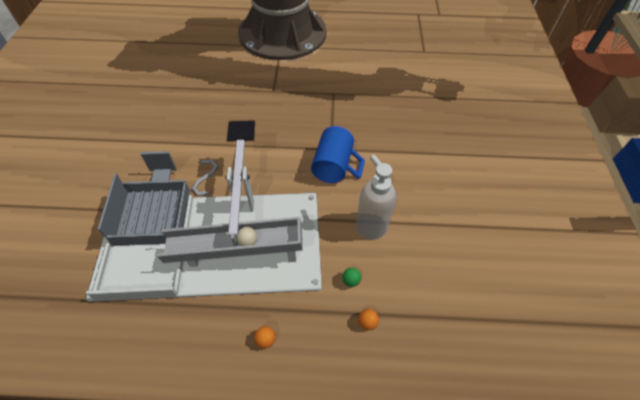

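View pics/top0.png

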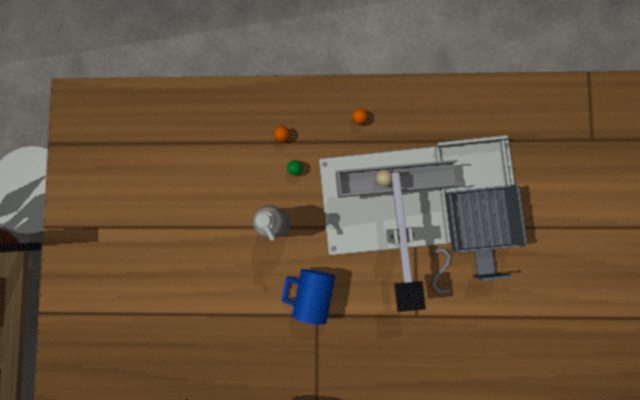

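Scene view: paddle at (241,130), tab at (158,160), hook at (205,176), mug at (335,155), and the ball at (247,236) against the gate. Top view: paddle at (409,296), tab at (492,276). I'll fit the dispenser pose from the base corners and the paddle.

```bash
cat > fit.py <<'E'
from h import *
from scipy.optimize import least_squares
obs=[("scene",(320,196),(-.138,.14,.01)),("scene",(321,290),(.068,.14,.01)),("scene",(88,298),(.068,-.26,.01)),
("top",(320,158),(.068,.14,.01)),("top",(329,254),(-.138,.14,.01)),("top",(508,136),(.068,-.26,.01)),
("scene",(241,130.5),(-.22,0,.11)),("top",(409.5,296.5),(-.22,0,.11))]
def W(p,X):
    X=np.atleast_2d(X);c,s=np.cos(p[2]),np.sin(p[2]); return np.c_[p[0]+c*X[:,0]-s*X[:,1],p[1]+s*X[:,0]+c*X[:,1],X[:,2]]
f=lambda p:np.concatenate([(proj(c,W(p,X))[0]-uv) for c,uv,X in obs])
p=least_squares(f,[.65,.0,.0],loss='soft_l1').x
E
python3 - <<'E'
from fit import *
print(p,np.degrees(p[2])); print(np.round(f(p).reshape(-1,2),1))
print("paddle fit",W(p,(-.22,0,.11)),"tri",tri([("scene",(241,130.5)),("top",(409.5,296.5))]))
L=tri([("scene",(142,153)),("top",(511,275))]);R=tri([("scene",(173,152)),("top",(474,277))])
print("tab top corners",L,R)
c,s=np.cos(p[2]),np.sin(p[2])
for q in(L,R): d=q[:2]-p[:2]; print("disp frame",c*d[0]+s*d[1],-s*d[0]+c*d[1])
print("hook",atz("top",(440,270),.004),"cup",atz("top",(311,297),.036))
# overlay
out=[]
for cam,(x0,y0,x1,y1) in(("scene",(80,90,400,310)),("top",(260,120,540,320))):
    im=cv2.imread(f"pics/{cam}0.png");k=2.4
    crop=cv2.resize(im[y0:y1,x0:x1],None,fx=k,fy=k,interpolation=cv2.INTER_CUBIC)
    ph=.026;pts=[(-.22+a*ph,b*ph,.11) for a in(-1,1) for b in(-1,1)]+[(-.138,.14,.01),(.068,.14,.01),(.068,-.26,.01),(-.11,0,.103),(0,-.125,.0535)]
    pts+=[(-.118-t,-.175+a*.028,.068) for t in(.06,.08,.1) for a in(-1,1)]
    for u,v in proj(cam,W(p,pts)): cv2.circle(crop,(int((u-x0+.5)*k),int((v-y0+.5)*k)),2,(0,0,255),-1)
    cv2.imwrite(f"pics/ov_{cam}.png",crop)
E
```

```text
[ 7.08375786e-01 -9.10117490e-05  9.46222822e-02] 5.421457416538023
[[-3.4 -3.2]
 [ 0.4 -0.1]
 [-3.5  1.7]
 [-1.1 -0.7]
 [-0.8  0.4]
 [ 0.6  2.4]
 [ 0.5 -0.7]
 [-0.4 -0.7]]
paddle fit [[ 0.48935992 -0.02087686  0.11      ]] tri [ 0.48751778 -0.02251708  0.1062143 ]
tab top corners [ 0.52300903 -0.21929797  0.06966275] [ 0.51999314 -0.15336395  0.07266017]
disp frame -0.20524847386206688 -0.20071270371661568
disp frame -0.20202134329501117 -0.13478868505021335
hook [ 0.52601348 -0.10564231  0.004     ] cup [0.47402112 0.16061699 0.036     ]
```

View pics/ov_scene.png

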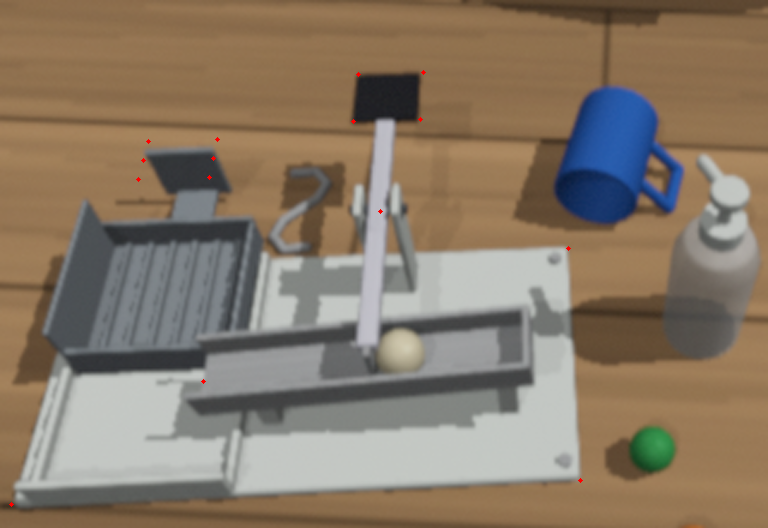

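View pics/ov_top.png

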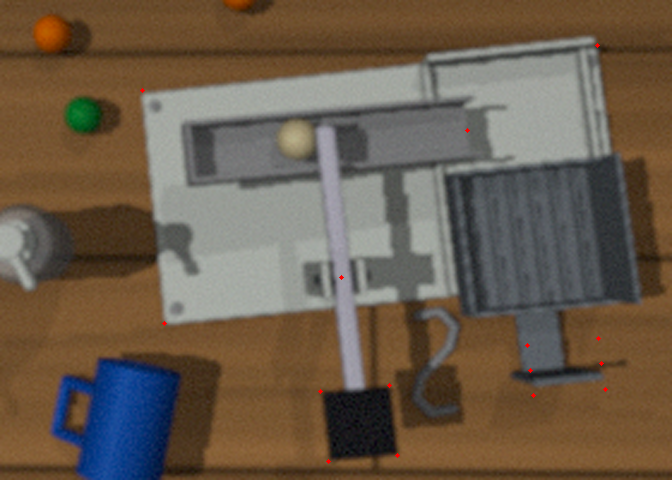

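Overlay fits within about 1–2 px, and the tab is about 87 mm out. Next, a helper that turns world targets into move units.

```bash
cat > go.py <<'E'
from fit import *
from scipy.spatial.transform import Rotation as Ro
def mv(target,yaw=None):
    s=manip.state();q=s['tool_rot'];R=Ro.from_quat([q[1],q[2],q[3],q[0]]).as_matrix()
    d=R.T@(np.array(target)-s['tcp_pos'])/.5
    y0=np.arctan2(R[1,0],R[0,0]); t=0 if yaw is None else -(((yaw-y0)+np.pi/2)%np.pi-np.pi/2)/(2*np.pi)
    print(np.round(target,3),"->",np.round(d,4),round(t,4),"clock",s['clock'],"F",np.round(s['force'],1),"tcp",np.round(s['tcp_pos'],3))
Y=p[2]+np.pi/2
D=lambda x,y,z:W(p,(x,y,z))[0]
E
python3 - <<'E'
from go import *
mv([.44,.18,.25],Y)
mv(D(-.27,-.175,.15),Y); mv(D(-.27,-.175,.045),Y)
E
```

```text
[0.44 0.18 0.25] -> [-0.6557  0.7423 -0.0465] -0.0607 clock 1.2 F [ 0.4  0.3 -0.2] tcp [0.177 0.599 0.227]
[ 0.456 -0.2    0.15 ] -> [-1.3752  0.9881  0.1534] -0.0607 clock 1.2 F [ 0.4  0.3 -0.2] tcp [0.177 0.599 0.227]
[ 0.456 -0.2    0.045] -> [-1.3752  0.9881  0.3634] -0.0607 clock 1.2 F [ 0.4  0.3 -0.2] tcp [0.177 0.599 0.227]
```

Call:
move_arm(moves=[-0.656,0.742,-0.047,-0.0607,0,-0.656,0.742,-0.047,-0.0607,0,-0.656,0.742,-0.047,-0.0607,0,-0.656,0.742,-0.047,-0.0607,0,-0.656,0.742,-0.047,-0.0607,0,-0.656,0.742,-0.047,-0.0607,0,-0.656,0.742,-0.047,-0.0607,0,-0.656,0.742,-0.047,-0.0607,0,-0.656,0.742,-0.047,-0.0607,0,-0.656,0.742,-0.047,-0.0607,0])

```text
clock: 2.2
tcp_pos: [0.4408, 0.1777, 0.2507]
tool_rot: [0.0, 0.673, 0.739, 0.0]
force: [0.5, 1.0, 0.0]
gripper_width: 0.0164
```

```bash
python3 - <<'E'
from go import *
print(manip.state()['gripper_width'])
mv(D(-.27,-.175,.16),Y)
E
```

```text
0.01644410317426051
[ 0.456 -0.2    0.16 ] -> [-0.7546 -0.0405  0.1811] -0.0001 clock 2.2 F [0.5 1.  0. ] tcp [0.441 0.178 0.251]
```

Call:
move_arm(moves=[-0.755,-0.04,0.181,0,0,-0.755,-0.04,0.181,0,0,-0.755,-0.04,0.181,0,0,-0.755,-0.04,0.181,0,0,-0.755,-0.04,0.181,0,0,-0.755,-0.04,0.181,0,0,-0.755,-0.04,0.181,0,0,-0.755,-0.04,0.181,0,0,-0.755,-0.04,0.181,0,0])

```text
clock: 3.1
tcp_pos: [0.4544, -0.2036, 0.1591]
tool_rot: [0.001, 0.676, 0.737, -0.001]
force: [0.5, -0.4, -0.6]
gripper_width: 0.0003
```

```bash
python3 - <<'E'
from go import *
print(manip.state()['gripper_width'])
mv(D(-.27,-.175,.045),Y)
mv(D(-.15,-.175,.045),Y)
mv(D(-.127,-.175,.045),Y)
s=manip.state(); q=s['tool_rot'];R=Ro.from_quat([q[1],q[2],q[3],q[0]]).as_matrix()
im=manip.camera("scene")
cv2.imwrite("pics/s1.png",cv2.resize(im[60:260,80:400],None,fx=2.4,fy=2.4)[:,:,::-1])
E
```

```text
0.00033285030407839233
[ 0.456 -0.2    0.045] -> [0.0077 0.0044 0.2282] -0.0012 clock 3.1 F [ 0.5 -0.4 -0.6] tcp [ 0.454 -0.204  0.159]
[ 0.576 -0.188  0.045] -> [0.0096 0.2444 0.2279] -0.0012 clock 3.1 F [ 0.5 -0.4 -0.6] tcp [ 0.454 -0.204  0.159]
[ 0.598 -0.186  0.045] -> [0.01   0.2904 0.2279] -0.0012 clock 3.1 F [ 0.5 -0.4 -0.6] tcp [ 0.454 -0.204  0.159]
```

View pics/s1.png

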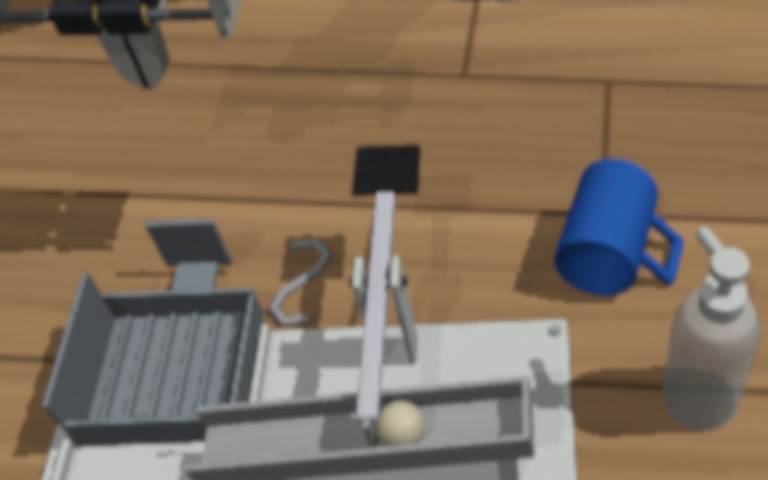

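The shut fingertips, at crop (148,80), stand behind the tab at (190,240). I'll go down, then push slowly.

Call:
move_arm(moves=[0.008,0.004,0.1,0,0,0.008,0.004,0.2,0,0,0.008,0.004,0.228,0,0,0.008,0.06,0.228,0,0,0.008,0.1,0.228,0,0,0.008,0.13,0.228,0,0,0.008,0.16,0.228,0,0,0.008,0.19,0.228,0,0,0.008,0.22,0.228,0,0,0.01,0.25,0.228,0,0])

```text
clock: 4.15
tcp_pos: [0.5796, -0.1792, 0.0457]
tool_rot: [-0.001, 0.672, 0.74, -0.0]
force: [-2.5, -1.6, -0.6]
gripper_width: 0.0005
```

```bash
python3 - <<'E'
from go import *
mv(D(-.127,-.175,.045),Y)
E
```

```text
[ 0.598 -0.186  0.045] -> [-0.0178  0.0361  0.0013] 0.0002 clock 4.15 F [-2.5 -1.6 -0.6] tcp [ 0.58  -0.179  0.046]
```

Call:
move_arm(moves=[-0.008,0.01,0,0,0,-0.008,0.02,0,0,0,-0.008,0.028,0,0,0,-0.008,0.034,0,0,0,-0.008,0.034,0,0,0])

```text
clock: 4.65
tcp_pos: [0.5969, -0.1833, 0.0458]
tool_rot: [0.0, 0.673, 0.74, 0.0]
force: [-0.6, 0.8, 0.6]
gripper_width: 0.0001
```

```bash
python3 - <<'E'
from go import *
mv(D(-.127,-.175,.045),Y)
E
```

```text
[ 0.598 -0.186  0.045] -> [-0.0062  0.0025  0.0016] -0.0 clock 4.65 F [-0.6  0.8  0.6] tcp [ 0.597 -0.183  0.046]
```

Call:
move_arm(moves=[0,0.006,0,0,0,0,0.012,0,0,0,0,0.012,0,0,0])

```text
clock: 4.95
tcp_pos: [0.597, -0.1835, 0.045]
tool_rot: [-0.004, 0.674, 0.739, -0.003]
force: [-19.0, 0.2, 12.2]
gripper_width: 0.0004
```

A firm 19 N stop at the expected spot. I'll retreat, rise and check.

Call:
move_arm(moves=[0,-0.05,0,0,0,0,-0.12,0,0,0,0,-0.12,-0.1,0,0,0,-0.12,-0.2,0,0,0,-0.15,-0.25,0,0,0,-0.15,-0.25,0,0])

```text
clock: 5.55
tcp_pos: [0.5291, -0.1917, 0.1751]
tool_rot: [0.003, 0.674, 0.739, 0.002]
force: [0.6, 0.1, -0.3]
gripper_width: 0.0004
```

```bash
python3 - <<'E'
from go import *
mv(D(-.227,0,.17),Y)
mv(D(-.227,0,.125),Y)
a=manip.camera("scene");b=manip.camera("top")
k=lambda i:cv2.resize(i,None,fx=2.4,fy=2.4,interpolation=cv2.INTER_CUBIC)
A=k(a[120:310,80:400])
for u,v in proj("scene",W(p,[(-.118,-.175+s*.028,.068) for s in(-1,1)])): cv2.circle(A,(int((u-80)*2.4),int((v-120)*2.4)),2,(255,0,0),-1)
cv2.imwrite("pics/s2.png",A[:,:,::-1])
E
```

```text
[ 0.482 -0.022  0.17 ] -> [ 0.3476 -0.0617  0.0089] -0.0003 clock 5.55 F [ 0.6  0.1 -0.3] tcp [ 0.529 -0.192  0.175]
[ 0.482 -0.022  0.125] -> [ 0.3478 -0.0623  0.0989] -0.0003 clock 5.55 F [ 0.6  0.1 -0.3] tcp [ 0.529 -0.192  0.175]
```

View pics/s2.png

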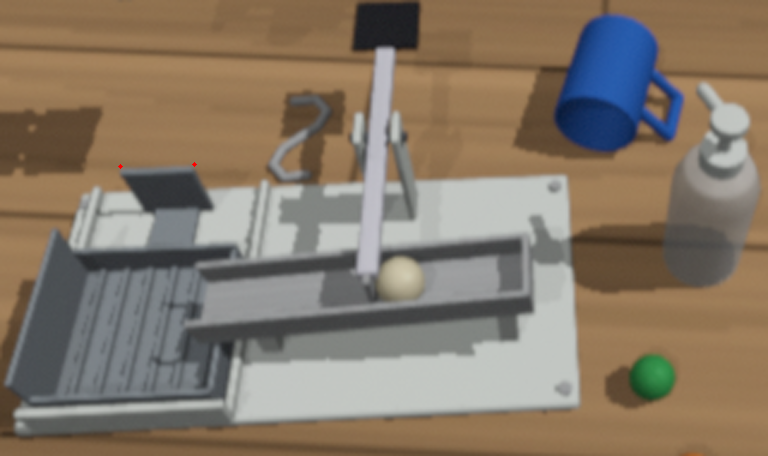

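Tray is home, seated at the far rail; the ball is still at the gate (400,280). Now above the paddle.

Call:
move_arm(moves=[0.1,-0.062,0,0,0,0.2,-0.062,0,0,0,0.3,-0.062,0,0,0,0.348,-0.062,0,0,0,0.348,-0.062,0,0,0,0.348,-0.062,0.099,0,0,0.348,-0.062,0.099,0,0,0.348,-0.062,0.099,0,0])

```text
clock: 6.45
tcp_pos: [0.4799, -0.0205, 0.1205]
tool_rot: [-0.001, 0.673, 0.739, -0.002]
force: [-0.1, 0.0, 0.7]
gripper_width: 0.0002
```

```bash
python3 - <<'E'
from go import *
mv(D(-.227,0,.068),Y)
E
```

```text
[ 0.482 -0.022  0.068] -> [-0.0025  0.0053  0.105 ] -0.0002 clock 6.45 F [-0.1  0.   0.7] tcp [ 0.48  -0.021  0.121]
```

Call:
move_arm(moves=[-0.003,0.005,0.03,0,0,-0.003,0.005,0.06,0,0,-0.003,0.005,0.085,0,0,-0.003,0.005,0.105,0,0,-0.003,0.005,0.105,0,0,-0.003,0.005,0.105,0,0,-0.003,0.005,0.105,0,0,-0.003,0.005,0.105,0,0,-0.003,0.005,0.105,0,0])

```text
clock: 7.35
tcp_pos: [0.4838, -0.021, 0.0692]
tool_rot: [0.0, 0.673, 0.74, 0.0]
force: [-0.1, -1.4, 3.6]
gripper_width: 0.0005
```

```bash
python3 - <<'E'
from go import *
mv(D(-.227,0,.068),Y)
a=manip.camera("scene")
cv2.imwrite("pics/s3.png",cv2.resize(a[120:310,80:400],None,fx=2.4,fy=2.4)[:,:,::-1])
for r in manip.regions_of("soap_ball","scene"): print(np.round(r["confidence"],2),r["xy"])
E
```

```text
[ 0.482 -0.022  0.068] -> [-0.0007 -0.0029  0.0023] -0.0001 clock 7.35 F [-0.1 -1.4  3.6] tcp [ 0.484 -0.021  0.069]
0.77 [369.2, 318.1]
0.66 [176.8, 244.5]
0.65 [352.3, 275.0]
0.34 [211.1, 245.7]
0.32 [206.0, 179.1]
```

View pics/s3.png

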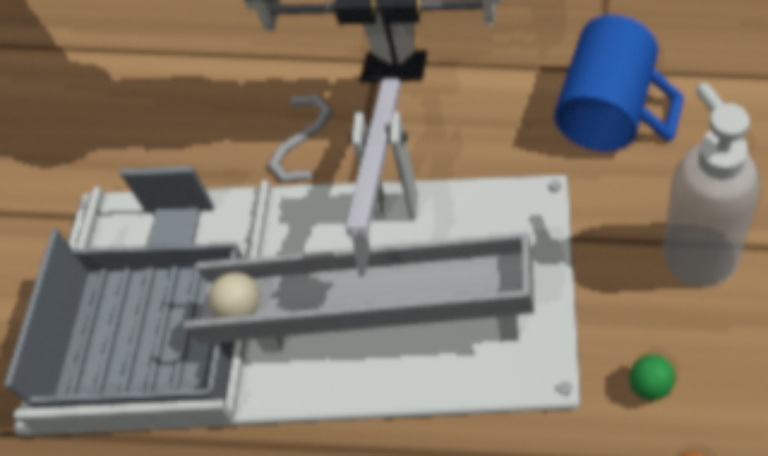

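The gate is up and the ball, at (234,295), has passed it and is near the lip. Release the paddle gently and rise clear.

Call:
move_arm(moves=[0,0,-0.03,0,0,0,0,-0.06,0,0,0,0,-0.09,0,0,0,0,-0.13,0,0,0,0,-0.2,0,0,0,-0.04,-0.26,0,0,0,-0.04,-0.26,0,0,0,-0.04,-0.26,0,0,0,-0.04,-0.26,0,0,0,-0.04,-0.26,0,0])

```text
clock: 8.45
tcp_pos: [0.4632, -0.0226, 0.1976]
tool_rot: [-0.001, 0.673, 0.74, -0.001]
force: [-0.6, -0.5, -0.3]
gripper_width: 0.0005
```

```bash
python3 - <<'E'
from go import *
import time
def ball():
    o=[]
    for c in("scene","top"):
        a=manip.camera(c); r=manip.regions_of("soap_ball",c)
        for q in r:
            m=a[q["mask"]].mean(0)
            print(c,round(q["confidence"],2),np.round(q["xy"],1),np.round(m),q["mask"].sum())
    return a
for _ in range(2): ball(); print(manip.state()['clock'],manip.state()['force'])
print("tray floor centre proj",proj("scene",D(0,-.175,.035)),proj("top",D(0,-.175,.035)))
a=manip.camera("scene");b=manip.camera("top")
A=cv2.resize(a[120:310,80:400],None,fx=1.8,fy=1.8);B=cv2.resize(b[120:320,260:540],None,fx=1.4,fy=1.4)
B=cv2.copyMakeBorder(B,0,0,0,A.shape[1]-B.shape[1],cv2.BORDER_CONSTANT)
cv2.imwrite("pics/s4.png",np.vstack([A,B])[:600,:,::-1])
E
```

```text
scene 0.82 [264.2 337.4] [173. 100.  36.] 344
scene 0.79 [369.9 321.7] [163.  95.  36.] 363
scene 0.71 [351.2 274.2] [ 54. 110.  59.] 331
scene 0.69 [123.  256.4] [161. 155. 134.] 352
top 0.76 [358.8 114.4] [153.  70.   2.] 187
top 0.66 [282.2 133.4] [146.  66.   2.] 194
top 0.63 [295.4 166.7] [22. 87. 32.] 206
top 0.61 [401.  272.2] [95. 93. 98.] 1757
top 0.58 [488.6 164.3] [138. 129. 102.] 240
8.65 [ 0.17291414 -0.02107789 -0.25658666]
scene 0.95 [265.1 338.1] [170.  99.  38.] 382
scene 0.61 [348.  273.7] [ 44. 115.  59.] 252
scene 0.58 [368.8 317.8] [167.  96.  36.] 334
scene 0.57 [122.3 260.5] [170. 163. 139.] 288
top 0.65 [362.4 114.3] [155.  70.   0.] 169
top 0.61 [283.7 133. ] [144.  66.   2.] 200
top 0.61 [296.5 164.9] [18. 90. 32.] 184
top 0.53 [489.1 168.9] [139. 129. 102.] 239
8.85 [ 0.75271376 -0.61453659  0.33086612]
tray floor centre proj [[138.65149963 254.76523691]] [[476.16773009 172.59270685]]
```

View pics/s4.png

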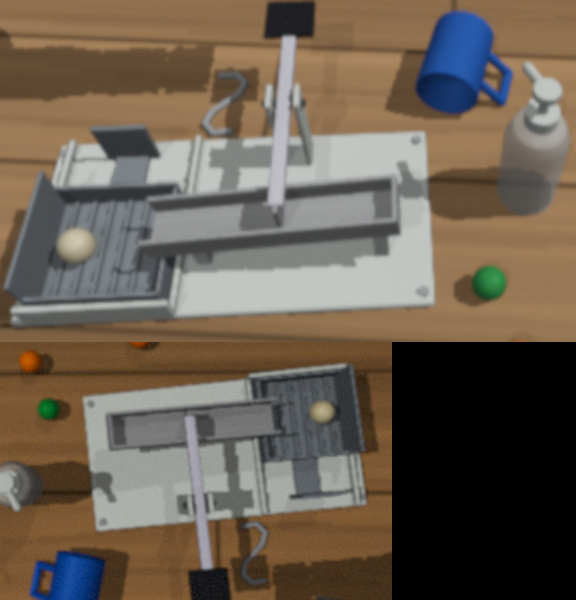

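The ball sits in the tray (75,245), the lever is level, the gate is down, and the bystanders haven't moved. I'll wait a second, then check that the ball is at rest.

Call:
move_arm(moves=[0,0,0,0,0,0,0,0,0,0,0,0,0,0,0,0,0,0,0,0,0,0,0,0,0,0,0,0,0,0,0,0,0,0,0,0,0,0,0,0,0,0,0,0,0,0,0,0,0,0])

```text
clock: 9.95
tcp_pos: [0.4636, -0.0228, 0.1987]
tool_rot: [0.0, 0.673, 0.74, 0.0]
force: [0.1, 0.6, 0.9]
gripper_width: 0.0003
```

```bash
python3 - <<'E'
from go import *
for i in range(4):
    im=manip.camera("top"); c=im[145:205,445:515].astype(int)
    m=(c[:,:,0]>110)&(c[:,:,0]-c[:,:,2]>18)
    ys,xs=np.nonzero(m); t=(xs.mean()+445,ys.mean()+145)
    im=manip.camera("scene"); c=im[210:300,90:170].astype(int)
    m=(c[:,:,0]>130)&(c[:,:,0]-c[:,:,2]>18)
    ys,xs=np.nonzero(m); s=(xs.mean()+90,ys.mean()+210)
    X=tri([("top",t),("scene",s)]); d=X[:2]-D(0,-.175,0)[:2]; R=np.array([[np.cos(p[2]),np.sin(p[2])],[-np.sin(p[2]),np.cos(p[2])]])
    print(manip.state()['clock'],np.round(t,2),np.round(s,2),X.round(4),"tray frame",(R@d).round(4))
print(manip.state()['force'])
E
```

```text
10.05 [489.47 169.08] [109.37 238.06] [ 0.7261 -0.1878  0.0951] tray frame [-0.0001 -0.0135]
10.15 [489.44 169.04] [109.42 238.15] [ 0.7262 -0.1878  0.095 ] tray frame [-0.     -0.0135]
10.25 [489.39 169.05] [109.64 238.35] [ 0.7262 -0.1878  0.0944] tray frame [ 0.     -0.0135]
10.35 [489.45 169.03] [109.46 238.12] [ 0.7262 -0.1877  0.0951] tray frame [-0.     -0.0135]
[ 0.57567902 -0.25154068 -0.53771591]
```

```bash
python3 - <<'E'
from go import *
X=tri([("top",(489.4,169)),("scene",(122.3,258.5))]);d=X[:2]-D(0,-.175,0)[:2];c,s=np.cos(p[2]),np.sin(p[2])
print(X,c*d[0]+s*d[1],-s*d[0]+c*d[1]); manip.job_done()
E
```

```text
[ 0.73242899 -0.20164077  0.03282037] 0.004902956588035508 -0.027920733101685826
the job is handed in; nothing more can be done
```

I pushed the tray home, pressed the paddle so the ball rolled into the tray, let the lever back up, and handed the job in at about 10.4 s. No verdict was reported.

- **Tray:** The push ended against a firm stop (19 N) at the expected spot. The pictures show the tray seated under the lip.
- **Ball:** It lies about (+5, -28) mm from the tray centre, 33 mm above the table, inside the limits. Over the last 0.3 s its position in the top view changed by less than 0.1 px, so it is at rest.
- **Lever:** It looks level with the gate shut, judged by eye. The arm is raised clear, with force readings under 1 N.
- **Bystanders:** The bottle, cup and S-hook look unmoved, also judged by eye.
- **Failed check:** My colour-mask position for the ball put it at 95 mm high, probably because the white base got into the scene-camera mask. I used the network's detection in its place for the ball position above.

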